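# Open a pin-locked ball valve and lock it open

## Task

Open the pipe valve that feeds the water bath and lock it open: lift its spring locking pin by the T-handle, turn it to its rest notch and let go so that it stays up; then swing the long lever round to its hard stop, in line with the pipe; then turn the pin back so that it springs fully down and locks the lever there. Leave the small bench gas tap as it is set, and everything else where it stands.

Things in the scene. Friction and masses are not known exactly. Their poses are not given: they have to be found in the camera images.
- valve: Valve station fixed to the bench. Origin on the bench under the lever's pivot, z up. Grey base plate x -60..100, y -150..150 mm. Steel pipe 22 mm thick, axis 50 mm high, along y, ball valve in the middle. The pin's axis is at x +35.4, y -35.4 mm; a grey post 123 mm high at x +65, y -65 mm carries the pin's slotted collar (36 mm across, top 135 mm high).
- valve_handle (a joint): Lever angle. 0 = shut: lever points to the station's -x, across the pipe. Swings clockwise seen from above to 1.571 = open at the hard stop: lever points to station +y, along the pipe. Stays where left; takes 0.35 N m (3 to 4 N at the grip). The pin blocks it (0.06 rad play) by a hole in the plate that turns with it; a second hole meets the pin only when fully open.
- lever_grip (a point): Centre of the lever's black grip sleeve, 110 mm from the pivot, 107 mm above the bench; x axis outward along the lever, z up. Sleeve 85 mm long, 22 mm wide, 18 mm high; the lever ends 155 mm from the pivot. When open, the pipe (top 61 mm high) lies below it. The lock plate behind the pivot reaches 78 mm from it, top 91 mm high.
- pin_lift (a joint): Lift of the spring pin, m. 0 = fully down, lever locked. Spring pull about 7 N at 0, 10 N at 0.03. Its end clears the lever's plate above 0.015. Must be lifted over 0.027 to turn past the rims of the rest notch; 0.036 is the end of travel. Rests in the notch at about 0.022. Let go over the slot with a plate hole below, it springs down.
- pin_turn (a joint): Turn of the T-handle and pin, rad, anticlockwise from above. Near 0 (play 0.15) its cross key lies along the collar's deep slot and the pin can go down; at 1.40 it lies over the 4 mm deep rest notch and stays up when let go (1.2 to 1.5, the stop, drops in). To come back: lift over 0.027 again, turn to 0.
- pin_grip (a point): Centre of the pin's T-handle, on the pin's axis, 165 mm above the bench with the pin down. Black bar 70 mm long along the point's x, 16 mm wide (y), 18 mm high (z up). At pin_turn 0 its x points away from the pivot, 45 degrees clockwise of station +x. 21 mm free between bar and collar with the pin down.
- tap_tip (a point): End of the small brass handle (65 mm long, 10 mm thick, 99 mm above the bench) of the gas tap, a thin grey column 60 mm across at its foot and 107 mm high, with no pin. To be left as it is.
- screwdriver_mid (a point): Screwdriver lying on the bench near the lever's sweep, about 200 mm long, under 35 mm high. Bystander.
- dishes_mid (a point): Stack of clear round dishes, 92 mm across, 42 mm high; point at its centre. Bystander.
- beaker_mid (a point): Glass beaker, 70 mm across, 85 mm high; point at half height. Bystander.
- reagent_mid (a point): White bottle, 60 mm across, 150 mm high; point at half height. Bystander.
- jar_mid (a point): Amber jar with steel cap, 72 mm across, 90 mm high; point at half height. Bystander.
- rack_mid (a point): White test-tube rack, 200 x 94 x 65 mm; point at its centre. Bystander.

How it is judged:
On the way, in this order (a step that is already met when the one before it is completed fails the run):
1. the pin is parked in its rest notch and let go, with the valve still shut (value of joint pin_turn above 1.15 rad and value of joint pin_lift between 0.018 and 0.026 m and value of joint valve_handle below 0.15 rad and contact force between the fingers and anything else below 0.3 N), for 0.2 s.
2. the lever is at its open stop while the pin is still up (value of joint valve_handle above 1.49 rad and value of joint pin_lift above 0.017 m), for 0.2 s.
At the end, for the whole second after the job is handed in: The lever is within 0.09 rad of its open stop and the pin is down to within 4 mm, its T-handle turned back to within 0.3 rad, so that the lever is locked open; the gas tap's handle is within 10 mm of where it was set and every bystander within 30 mm of where it stood (value of joint valve_handle above 1.48 rad and value of joint pin_lift below 0.004 m and value of joint pin_turn below 0.3 rad and distance of tap_tip from where it was at the start of the episode below 0.01 m and distance of each of screwdriver_mid, dishes_mid, beaker_mid, reagent_mid, jar_mid, rack_mid from where it was at the start of the episode below 0.03 m); the robot touches nothing.
It fails at once if the gas tap's handle is shifted by more than 10 mm (distance of tap_tip from where it was at the start of the episode above 0.01 m).
It fails at once if a bystander is shifted by more than 30 mm (distance of any of screwdriver_mid, dishes_mid, beaker_mid, reagent_mid, jar_mid, rack_mid from where it was at the start of the episode above 0.03 m).
It also fails if it takes over 64 s, if anything falls off the work surface, if the arm or the gripper's body presses on something with over 40 N, if the wrist force passes 120 N, or if a joint passes its speed limit or range.

## Robot

A 7-joint arm with a two-finger parallel gripper is mounted at the origin on the work surface. World frame = base frame: x ahead of the robot, y to its left, z up, the work surface at z = 0. Lengths are in m, angles in rad, forces in N, time in s.
With the tool pointing down it reaches from about 0.425 to 0.975 m from the base axis. Payload 16.7 kg.
Tool frame: the origin (TCP) lies midway between the tips of the shut fingers; the grasp point (between the pads) lies 19 mm behind it; z points along the fingers, y is the direction in which the jaws open and shut (so a half turn about z gives the same grasp; the last joint's range is limited). The gripper opens to 85 mm and grips with 20 to 120 N. Pads are 22 mm wide; open, the fingers measure 114 mm over their backs; the gripper's body (76 mm by 85 mm) begins 54 mm behind the grasp point. The pads swing forward as they close: fully open they stand 13 mm farther back than shut.
Start: joints at [1.004, 0.426, 0.074, 1.606, -0.034, 1.111, -0.067], TCP at [0.274, -0.617, 0.231] pointing down, gripper open.
Joint ranges: [-2.85, 2.85], [-0.5, 2.14], [-1.23, 1.37], [0.21, 2.46], [-1.02, 4.16], [0.16, 2.05], [-2.73, 2.73]. Speed limits (rad/s): [1.89, 1.89, 2.39, 2.39, 3.01, 3.01, 3.01].

## Interface

Orientations are given as a unit quaternion [w, x, y, z].
In Python, from bench import robot gives the robot as it stands.
- The arm moves only by the tool step_arm, never from a script. Its argument "rows" is a list of rows, each a list of 6 numbers: the shift along the tool's x, y, z in units of 0.03 m (1.0 is 0.03 m), then the turn, a rotation vector about the tool's x, y, z in units of 4 degrees (1.0 is 4 degrees). In form: [[dx, dy, dz, ax, ay, az], ...]. A call has 1 to 8 rows; each row shifts and turns the commanded pose from where the row before left it, along the tool's axes as they then stand; what a row does not reach is not made up. A row lasts 1/12 s, in which the tool goes at most 41.7 mm and 7.16 degrees, less where a joint would pass 70% of its speed; a pose out of reach is approached as far as the arm can. A call with a number of a shift or a turn outside -1 to 1 is refused whole. A call with a gripper value outside its range is refused whole. "hand" is the gripper command: -1 is fully open, 1 is shut, values between are in proportion, set as the call begins (left out, the last holds). The fingers move at their own pace and stop on an object; "grip_force" is the grip in N (left out, the last holds). Time passes only in rows, so rows that do not move let the fingers close. It gives the time, the measured TCP pose, the force and the opening at its end, in the units of the state.
- robot.read_state(): the state, without advancing time (a new reading comes with each control period).
- robot.snapshot(name): name is "side" or "top" or "wrist"; returns a dict with "frame" (420x560x3 uint8, red, green, blue), "fx", "fy", "cx", "cy" (pixels), "k1" (the pictures are not rectified: a ray, as slopes to the right and down, at radius r is drawn at 1 + k1 r^2 times it, then the intrinsics apply), "pose" (4x4, takes a point from camera to world coordinates). Camera axes: x right, y up, looking along -z (the intrinsics and any distortion apply to the point x, -y, -z); pixel columns grow to the right and rows downward; lengths in m; the calibration is good to about 2 mm. A picture is of the moment at which its call begins. There is no depth.
- robot.close_job(): hands the job in, once; it reports no verdict.
The state is a dict: "time": time; "joint_positions": joint angles; "joint_vel": joint speeds; "joint_efforts": joint torques, N m; "tcp_pos": TCP position; "orientation": TCP orientation; "ft_force": force on the tool from outside, world axes, zero at the start; "torque": the same for the moment, N m; "finger_gap": opening from 0.0 (shut) to 1.0 (fully open).
Only numpy, scipy, OpenCV 4.12 (cv2) and the standard library are available. Lean on these libraries where they do the work, as an engineer would, in place of code of your own. Each camera call takes 0.05 s, during which the arm holds its last target.

## Working session

There is one attempt and no reset: what is moved stays moved. The work goes in short steps, Python scripts to look and compute and a tool call to move; the robot and the scene stay as the last step left them, time stands still between calls to the robot, and variables do not carry over. Pictures are saved under pics/ and viewed, and the job is handed in when it is done.

Besides the shell and the picture viewer there is one more tool, called after ">>>" as a command line: name --pt "numbers of a row" for each row, then --argument value for the rest. step_arm: Moves the arm, as the interface text tells. Shifts and turns lie within -1 to 1; 1 stands for 0.03 m of shift or 4 degrees of turn. Its arguments: {"type":"object","properties":{"rows":{"type":"array"},"hand":{"type":"number"},"grip_force":{"type":"number"}},"required":["rows"]}

```bash
mkdir -p pics; ls
python3 - <<'E'
from bench import robot
import cv2
s=robot.read_state();print(s)
for n in("top","side","wrist"):
    d=robot.snapshot(n);cv2.imwrite(f"pics/{n}0.png",d["frame"][:,:,::-1]);print(n,d["fx"],d["fy"],d["cx"],d["cy"],d["k1"],d["pose"].tolist() if hasattr(d["pose"],'tolist') else d["pose"])
E
```

```text
pics
{'time': 0.0, 'joint_positions': array([ 1.00350721,  0.42671738,  0.07388131,  1.60665708, -0.03410114,
        1.11078506, -0.06712841]), 'joint_vel': array([-3.10853279e-04, -3.01917689e-03,  2.72717609e-04,  6.54907506e-05,
       -4.57156226e-05, -2.95194613e-04,  5.98751467e-04]), 'joint_efforts': array([-3.26133282e-03, -9.49811482e+01,  3.75910029e+00, -4.63531458e+01,
        1.89149677e-02,  9.94403061e-03, -7.80672099e-05]), 'tcp_pos': array([ 0.27365476, -0.61657037,  0.23059917]), 'orientation': array([-6.25757952e-04,  9.78269860e-01,  2.07334644e-01, -1.87629031e-04]), 'ft_force': array([-0.5215527 , -0.33579349,  0.42352458]), 'torque': array([ 0.0029047 , -0.01053256,  0.0043613 ]), 'finger_gap': 1.0005513792973864}
top 382.09468553470913 382.09468553470913 277.0753011673465 211.77051559133972 0.00313524705762302 [[0.021803970776375234, 0.9870296443999, -0.15905052006890755, 0.3991962115566853], [-0.9997042346754652, 0.023239096727468506, 0.007168511368033118, -0.01128095890575086], [0.010771723646901838, 0.15884717642784327, 0.9872444198427137, 1.3505781398117447], [0.0, 0.0, 0.0, 1.0]]
side 399.5068086467092 399.5068086467092 283.3281948335012 207.09114611970654 -0.01233022597585129 [[-0.9915898073898308, 0.09820755451916093, -0.08429074751100672, 0.49943275443088614], [-0.12941076478846852, -0.7444180402649004, 0.6550531545493301, 0.6672608687392536], [0.0015836153137445404, 0.6604521614496625, 0.7508664559021178, 0.9170464506696632], [0.0, 0.0, 0.0, 1.0]]
wrist 337.7885592365712 337.7885592365712 277.09746503782964 213.39115075786373 -0.001942020507292972 [[0.40663897766361307, 0.872273885209214, 0.2716302837069416, 0.3435571535346062], [-0.9135886097141538, 0.3879986524323149, 0.12170824915044404, -0.5861554761597265], [0.000770743310368088, -0.29764965125585086, 0.9546748614381856, 0.37312223927827887], [0.0, 0.0, 0.0, 1.0]]
```

View pics/top0.png

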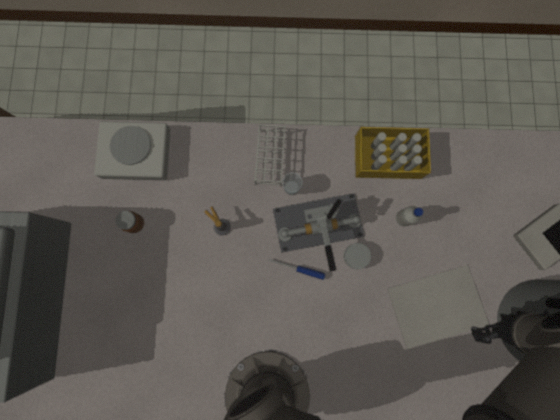

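View pics/side0.png

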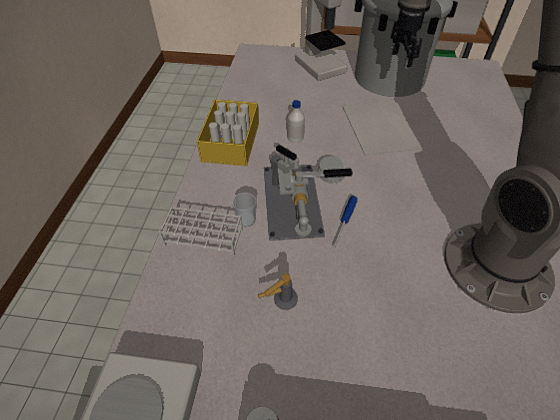

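```bash
cat > h.py <<'E'
import numpy as np, cv2
from bench import robot
def ray(d,u,v):
    x=(u-d["cx"])/d["fx"];y=(v-d["cy"])/d["fy"]
    X,Y=x,y
    for _ in range(10):
        f=1+d["k1"]*(X*X+Y*Y);X,Y=x/f,y/f
    P=np.array(d["pose"]);r=P[:3,:3]@np.array([X,-Y,-1]);return P[:3,3],r
def at_z(d,u,v,z):
    o,r=ray(d,u,v);return o+r*(z-o[2])/r[2]
def proj(d,p):
    P=np.array(d["pose"]);c=P[:3,:3].T@(np.array(p)-P[:3,3]);X=c[0]/-c[2];Y=-c[1]/-c[2]
    f=1+d["k1"]*(X*X+Y*Y);return np.array([d["cx"]+d["fx"]*X*f,d["cy"]+d["fy"]*Y*f])
def crop(d,u0,v0,u1,v1,s,fn):
    im=d["frame"][v0:v1,u0:u1,::-1];cv2.imwrite(fn,cv2.resize(im,None,fx=s,fy=s,interpolation=cv2.INTER_CUBIC))
E
python3 - <<'E'
from h import *
crop(robot.snapshot("top"),260,180,400,285,5.7,"pics/t1.png")
crop(robot.snapshot("side"),240,130,370,250,5,"pics/s1.png")
E
```

```text
(no output)
```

View pics/t1.png

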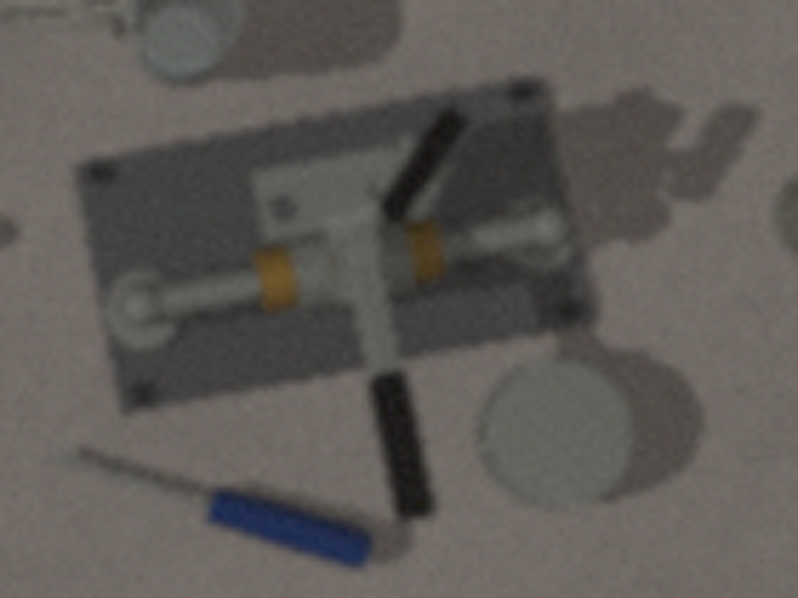

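View pics/s1.png

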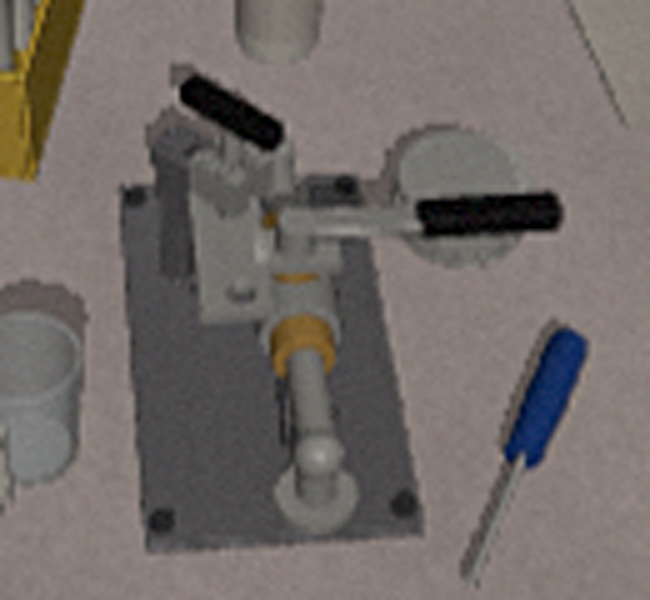

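Run:
```python
from h import *
from scipy.optimize import least_squares
T=robot.snapshot("top");S=robot.snapshot("side")
t=lambda u,v:(260+u/5.7,180+v/5.7); s=lambda u,v:(240+u/5,130+v/5)
zp=.006
obs=[(T,t(78,165),(.1,.15,zp)),(T,t(543,80),(.1,-.15,zp)),(T,t(595,325),(-.06,-.15,zp)),(T,t(123,412),(-.06,.15,zp)),
(T,t(403,445),(-.11,0,.112)),(T,t(425,163),(.0354,-.0354,.17)),
(S,s(490,213),(-.11,0,.107)),(S,s(231,112),(.0354,-.0354,.165)),(S,s(147,550),(.1,.15,zp)),(S,s(422,533),(-.06,.15,zp)),(S,s(122,188),(.1,-.15,zp))]
def W(q,p):
    c,n=np.cos(q[2]),np.sin(q[2]);return (q[0]+c*p[0]-n*p[1],q[1]+n*p[0]+c*p[1],p[2])
f=lambda q:np.concatenate([proj(d,W(q,p))-uv for d,uv,p in obs])
r=least_squares(f,[.6,0,0]);print(r.x);print(r.fun.reshape(-1,2).round(2))
q=r.x
for n,p in dict(pin=(.0354,-.0354,.165),grip=(-.11,0,.107),gripopen=(0,.11,.107)).items():print(n,np.round(W(q,p),4))
m=lambda d,u,v,z:print(np.round(at_z(d,u,v,z),3))
m(T,*t(370,550),.02);m(T,*t(215,505),.02);m(T,*t(80,455),.01);m(T,*t(555,435),.042);m(T,*t(180,40),.085);m(T,412,214,.15)
```

```text
[ 0.55954495 -0.17156524  0.20689549]
[[-1.26 -0.27]
 [-0.87 -0.33]
 [-0.25  0.3 ]
 [-0.83  0.67]
 [-0.72 -0.11]
 [-0.35  0.7 ]
 [-0.9  -0.23]
 [ 0.54 -0.68]
 [-0.38 -1.45]
 [ 0.47 -1.46]
 [-0.19 -1.07]]
pin [ 0.6015 -0.1989  0.165 ]
grip [ 0.4519 -0.1942  0.107 ]
gripopen [ 0.5369 -0.0639  0.107 ]
[ 0.392 -0.19   0.02 ]
[ 0.417 -0.096  0.02 ]
[ 0.445 -0.014  0.01 ]
[ 0.463 -0.298  0.042]
[ 0.689 -0.068  0.085]
[ 0.596 -0.451  0.15 ]
```

>>> step_arm --pt "0.65 -0.346 -0.15 0 0 0" --pt "0.65 -0.346 -0.15 0 0 0" --pt "0.65 -0.346 -0.15 0 0 0" --pt "0.65 -0.346 -0.15 0 0 0" --pt "0.65 -0.346 -0.15 0 0 0" --pt "0.65 -0.346 -0.15 0 0 0" --pt "0.65 -0.346 -0.15 0 0 0" --pt "0.65 -0.346 -0.15 0 0 0" --hand -1

```text
time: 1.02
tcp_pos: [0.3833, -0.4768, 0.2676]
orientation: [0.0, 0.978, 0.207, 0.0]
ft_force: [-0.3, -0.2, 0.3]
finger_gap: 1.001
```

>>> step_arm --pt "0.65 -0.346 0 0 0 0" --pt "0.65 -0.346 0 0 0 0" --pt "0.65 -0.346 0 0 0 0" --pt "0.65 -0.346 0 0 0 0" --pt "0.65 -0.346 0 0 0 0" --pt "0.65 -0.346 0 0 0 0" --pt "0.65 -0.346 0 0 0 0" --pt "0.65 -0.346 0 0 0 0"

```text
time: 1.68
tcp_pos: [0.4922, -0.3376, 0.2674]
orientation: [0.0, 0.978, 0.207, 0.0]
ft_force: [-0.5, -0.0, 0.3]
finger_gap: 0.999
```

>>> step_arm --pt "0.65 -0.346 0 0 0 0" --pt "0.65 -0.346 0 0 0 0" --pt "0.65 -0.346 0 0 0 0" --pt "0.65 -0.346 0 0 0 0" --pt "0.65 -0.346 0 0 0 0" --pt "0.65 -0.346 0 0 0 0" --pt "0 0 0 0 0 0"

```text
time: 2.27
tcp_pos: [0.5758, -0.2297, 0.2672]
orientation: [-0.001, 0.978, 0.21, 0.001]
ft_force: [-0.6, 0.4, -0.2]
finger_gap: 1.002
```

>>> step_arm --pt "0.6 -0.3 0 0 0 0" --pt "0.6 -0.3 0 0 0 0" --pt "0 0 0 0 0 1" --pt "0 0 0 0 0 1" --pt "0 0 0 0 0 1" --pt "0 0 0 0 0 1" --pt "0 0 0 0 0 1" --pt "0 0 0 0 0 1"

```text
time: 2.93
tcp_pos: [0.5987, -0.2034, 0.2673]
orientation: [-0.0, 1.0, -0.002, -0.0]
ft_force: [0.3, -0.6, -0.3]
finger_gap: 1.0
```

>>> step_arm --pt "0 0 0 0 0 1" --pt "0 0 0 0 0 1" --pt "0 0 0 0 0 1" --pt "0 0 0 0 0 1" --pt "0 0 0 0 0 1" --pt "0 0 0 0 0 1" --pt "0 0 0 0 0 1" --pt "0 0 0 0 0 1"

```text
time: 3.6
tcp_pos: [0.5987, -0.2034, 0.2673]
orientation: [-0.0, 0.961, -0.278, -0.0]
ft_force: [-0.0, 0.3, -0.5]
finger_gap: 0.998
```

>>> step_arm --pt "0 0 0 0 0 0.3" --pt "0 0 0 0 0 0"

```text
time: 3.77
tcp_pos: [0.5988, -0.2032, 0.2673]
orientation: [0.0, 0.958, -0.286, -0.0]
ft_force: [-0.4, 0.6, -0.2]
finger_gap: 1.003
```

```bash
cat >> h.py <<'E'
def st():
    s=robot.read_state();w,x,y,z=s["orientation"]
    from scipy.spatial.transform import Rotation as R
    M=R.from_quat([x,y,z,w]).as_matrix()
    print("t",round(s["time"],2),"tcp",s["tcp_pos"].round(4),"xt",M[:,0].round(4),"yt",M[:,1].round(4),"zt",M[:,2].round(4),"yang",np.degrees(np.arctan2(M[1,1],M[0,1])).round(2),"gap",round(float(s["finger_gap"]),3))
    print("F",s["ft_force"].round(2),"T",s["torque"].round(3),"q",s["joint_positions"].round(3));return s,M
E
python3 - <<'E'
from h import *
st();d=robot.snapshot("wrist");crop(d,0,0,560,420,1.4,"pics/w1.png")
E
```

```text
t 3.77 tcp [ 0.5988 -0.2032  0.2673] xt [ 0.8362 -0.5485  0.    ] yt [-5.485e-01 -8.362e-01  1.000e-04] zt [-0.e+00 -1.e-04 -1.e+00] yang -123.26 gap 1.003
F [-0.44  0.58 -0.21] T [-0.091  0.021  0.044] q [ 0.21   0.328  0.019  1.665 -0.007  1.149 -1.92 ]
```

View pics/w1.png

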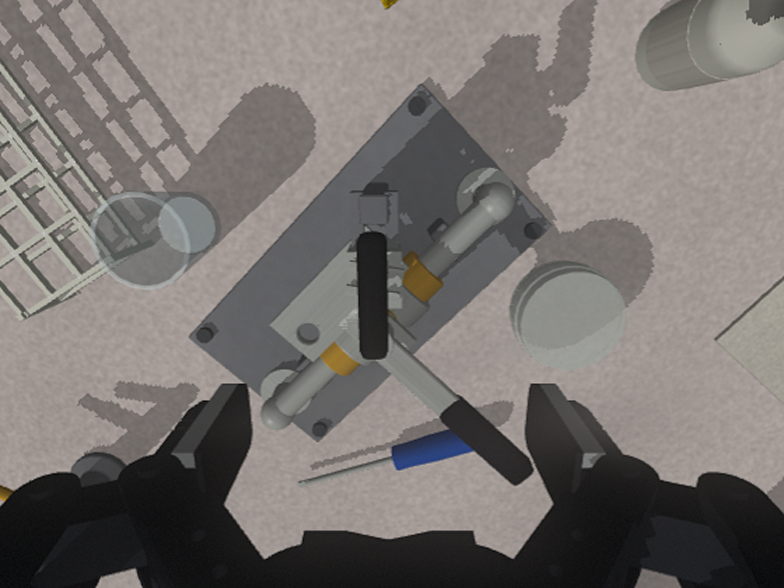

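Run:
```python
from h import *
d=robot.snapshot("wrist")
for u,v in((372,233),(373,357),(372.5,296)):print(at_z(d,u/1.4,v/1.4,.172).round(4))
print("grip ends",at_z(d,459/1.4,410/1.4,.114).round(4),at_z(d,518/1.4,474/1.4,.114).round(4))
for u,v in((423,84),(190,333),(318,441),(553,218)):print(at_z(d,u/1.4,v/1.4,.006).round(4))
print(proj(d,(.6015,-.1989,.17))*1.4)
```

```text
[ 0.6344 -0.2172  0.172 ]
[ 0.5774 -0.1799  0.172 ]
[ 0.6066 -0.199   0.172 ]
grip ends [ 0.4894 -0.1923  0.114 ] [ 0.4194 -0.2016  0.114 ]
[ 0.6903 -0.2962  0.006 ]
[ 0.6291 -0.0074  0.006 ]
[ 0.4723 -0.0389  0.006 ]
[ 0.5413 -0.3336  0.006 ]
[377.73640021 302.67607869]
```

>>> step_arm --pt "0.1 -0.22 0 0 0 0" --pt "0 0 0.6 0 0 0" --pt "0 0 0.6 0 0 0" --pt "0 0 0.6 0 0 0" --pt "0 0 0.6 0 0 0" --pt "0 0 0.6 0 0 0" --pt "0 0 0.5 0 0 0" --pt "0 0 0.4 0 0 0"

```text
time: 4.53
tcp_pos: [0.6051, -0.1988, 0.1489]
orientation: [-0.0, 0.958, -0.286, -0.0]
ft_force: [0.7, -0.3, 0.4]
finger_gap: 1.003
```

Run:
```python
from h import *
st();d=robot.snapshot("wrist");crop(d,0,0,560,420,1.4,"pics/w2.png")
```

```text
t 4.53 tcp [ 0.6051 -0.1988  0.1489] xt [ 0.8369 -0.5474 -0.001 ] yt [-5.474e-01 -8.369e-01  1.000e-04] zt [-9.e-04  5.e-04 -1.e+00] yang -123.19 gap 1.003
F [ 0.74 -0.33  0.45] T [0.014 0.094 0.02 ] q [ 0.209  0.446  0.009  1.769 -0.005  0.928 -1.929]
```

View pics/w2.png

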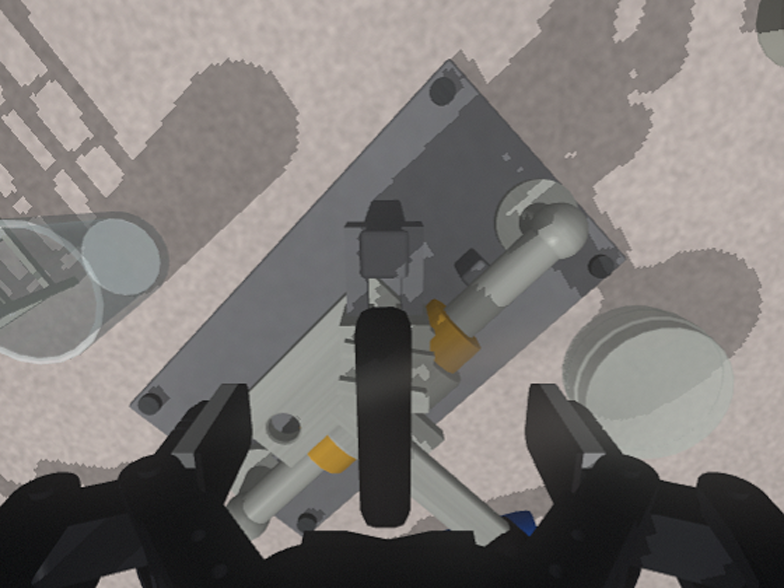

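>>> step_arm --pt "0 0 0 0 0 0" --pt "0 0 0 0 0 0" --pt "0 0 0 0 0 0" --pt "0 0 0 0 0 0" --pt "0 0 0 0 0 0" --pt "0 0 0 0 0 0" --hand 1 --grip_force 60

```text
time: 5.08
tcp_pos: [0.6061, -0.1985, 0.1513]
orientation: [-0.001, 0.958, -0.286, 0.001]
ft_force: [3.8, 8.8, 6.6]
finger_gap: 0.174
```

>>> step_arm --pt "0 0 -0.2 0 0 0" --pt "0 0 -0.2 0 0 0" --pt "0 0 -0.2 0 0 0" --pt "0 0 -0.2 0 0 0" --pt "0 0 -0.2 0 0 0" --pt "0 0 0 0 0 0"

```text
time: 5.58
tcp_pos: [0.6059, -0.1983, 0.1812]
orientation: [-0.001, 0.958, -0.286, 0.001]
ft_force: [6.8, 3.1, -8.8]
finger_gap: 0.173
```

Run:
```python
from h import *
st();d=robot.snapshot("wrist");crop(d,0,0,560,420,1.4,"pics/w3.png")
crop(robot.snapshot("side"),240,130,370,250,5,"pics/s3.png")
```

```text
t 5.58 tcp [ 0.6059 -0.1983  0.1812] xt [ 0.8366 -0.5478  0.0011] yt [-0.5478 -0.8366 -0.0015] zt [ 1.7e-03  7.0e-04 -1.0e+00] yang -123.21 gap 0.173
F [ 6.82  3.09 -8.82] T [ 0.647 -1.249 -0.013] q [ 0.207  0.411  0.011  1.743 -0.007  0.986 -1.929]
```

View pics/s3.png

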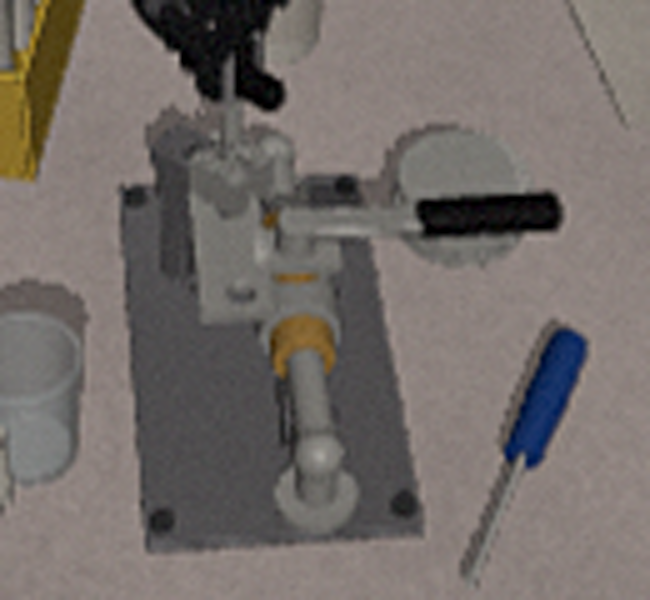

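>>> step_arm --pt "0.03 -0.02 -0.05 0 0 0" --pt "0 0 0 0 0 -1" --pt "0 0 0 0 0 -1" --pt "0 0 0 0 0 -1" --pt "0 0 0 0 0 -1" --pt "0 0 0 0 0 -1" --pt "0 0 0 0 0 -1" --pt "0 0 0 0 0 -1"

```text
time: 6.35
tcp_pos: [0.6064, -0.1975, 0.1813]
orientation: [-0.001, 0.999, -0.044, -0.0]
ft_force: [4.3, 7.0, -10.0]
finger_gap: 0.171
```

>>> step_arm --pt "0 0 0 0 0 -1" --pt "0 0 0 0 0 -1" --pt "0 0 0 0 0 -1" --pt "0 0 0 0 0 -1" --pt "0 0 0 0 0 -1" --pt "0 0 0 0 0 -1" --pt "0 0 0 0 0 -1" --pt "0 0 0 0 0 0"

```text
time: 7.02
tcp_pos: [0.6063, -0.1965, 0.1812]
orientation: [-0.002, 0.98, 0.201, 0.0]
ft_force: [3.6, 11.4, -8.8]
finger_gap: 0.17
```

Run:
```python
from h import *
st()
```

```text
t 7.02 tcp [ 0.6063 -0.1965  0.1812] xt [9.196e-01 3.929e-01 7.000e-04] yt [ 0.3929 -0.9196 -0.0029] zt [-5.e-04  3.e-03 -1.e+00] yang -66.86 gap 0.17
F [ 3.58 11.42 -8.84] T [ 2.328 -0.955 -0.03 ] q [ 0.361  0.42  -0.193  1.73   0.089  1.001 -1.03 ]
```

>>> step_arm --pt "0.03 -0.06 0 0 0 -1" --pt "0 0 0 0 0 -1" --pt "0 0 0 0 0 -1" --pt "0 0 0 0 0 -1" --pt "0 0 0 0 0 -1" --pt "0 0 0 0 0 -0.8" --pt "0 0 0 0 0 0"

```text
time: 7.6
tcp_pos: [0.606, -0.1955, 0.1811]
orientation: [-0.001, 0.92, 0.393, -0.0]
ft_force: [1.2, 8.5, -8.5]
finger_gap: 0.175
```

Run:
```python
from h import *
st();d=robot.snapshot("wrist");crop(d,0,0,560,420,1.4,"pics/w4.png")
```

```text
t 7.6 tcp [ 0.606  -0.1955  0.1811] xt [6.917e-01 7.222e-01 7.000e-04] yt [ 0.7222 -0.6917 -0.0023] zt [-0.0011  0.0021 -1.    ] yang -43.76 gap 0.175
F [ 1.17  8.46 -8.5 ] T [ 1.495 -0.476 -0.004] q [ 0.422  0.426 -0.275  1.728  0.131  1.007 -0.664]
```

View pics/w4.png

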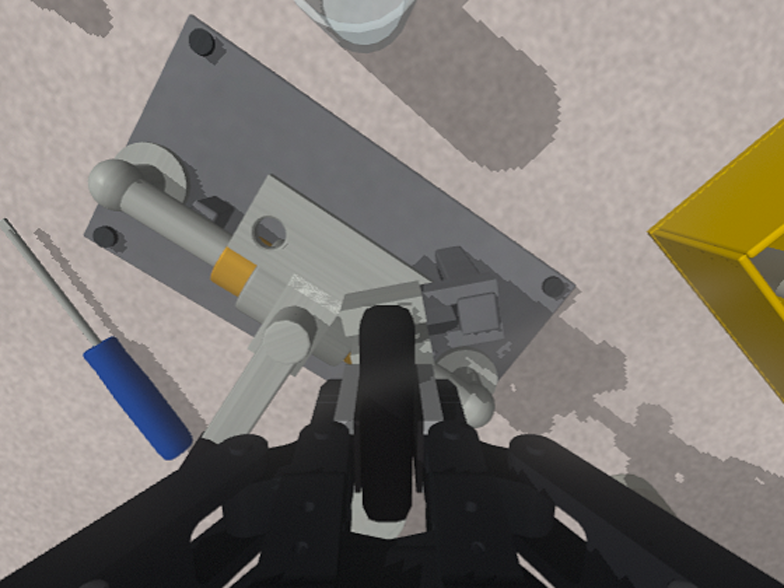

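>>> step_arm --pt "0 0 0.1 0 0 0" --pt "0 0 0.1 0 0 0" --pt "0 0 0.1 0 0 0" --pt "0 0 0 0 0 0" --pt "0 0 0 0 0 0"

```text
time: 8.07
tcp_pos: [0.6061, -0.1955, 0.1731]
orientation: [-0.001, 0.92, 0.391, 0.0]
ft_force: [-2.8, 9.1, 2.4]
finger_gap: 0.169
```

Run:
```python
from h import *
st()
crop(robot.snapshot("side"),240,130,370,250,5,"pics/s4.png")
```

```text
t 8.07 tcp [ 0.6061 -0.1955  0.1731] xt [0.6946 0.7194 0.0008] yt [ 0.7194 -0.6946 -0.0015] zt [-6.0e-04  1.6e-03 -1.0e+00] yang -44.0 gap 0.169
F [-2.83  9.06  2.39] T [1.756 0.585 0.006] q [ 0.42   0.434 -0.273  1.735  0.134  0.992 -0.67 ]
```

View pics/s4.png

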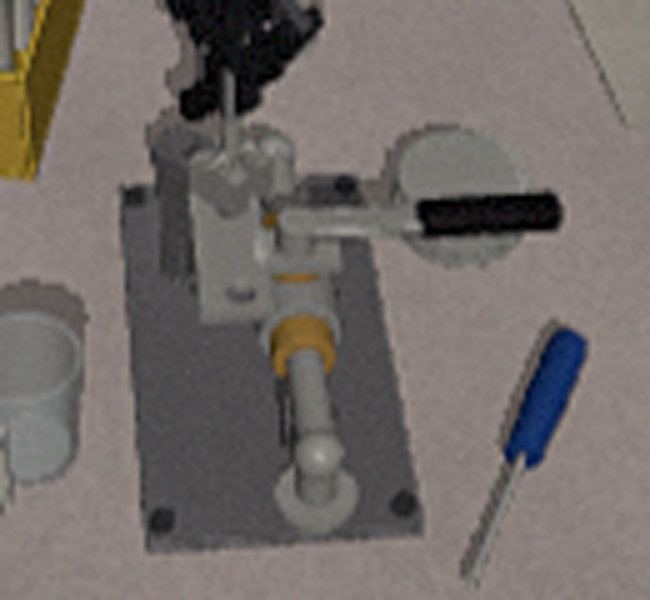

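>>> step_arm --pt "0 0 0 0 0 0" --pt "0 0 0 0 0 0" --pt "0 0 0 0 0 0" --pt "0 0 0 0 0 0" --pt "0 0 0 0 0 0" --pt "0 0 0 0 0 0" --pt "0 0 0 0 0 0" --hand -1

```text
time: 8.7
tcp_pos: [0.6063, -0.1973, 0.1728]
orientation: [0.0, 0.921, 0.39, 0.0]
ft_force: [-0.6, 0.2, 0.3]
finger_gap: 1.001
```

Run:
```python
from h import *
st();d=robot.snapshot("wrist");crop(d,0,0,560,420,1.4,"pics/w5.png")
```

```text
t 8.7 tcp [ 0.6063 -0.1973  0.1728] xt [0.6956 0.7185 0.    ] yt [ 0.7185 -0.6956  0.    ] zt [ 0. -0. -1.] yang -44.07 gap 1.001
F [-0.63  0.22  0.28] T [-0.017  0.076 -0.   ] q [ 0.421  0.435 -0.272  1.734  0.135  0.991 -0.67 ]
```

View pics/w5.png

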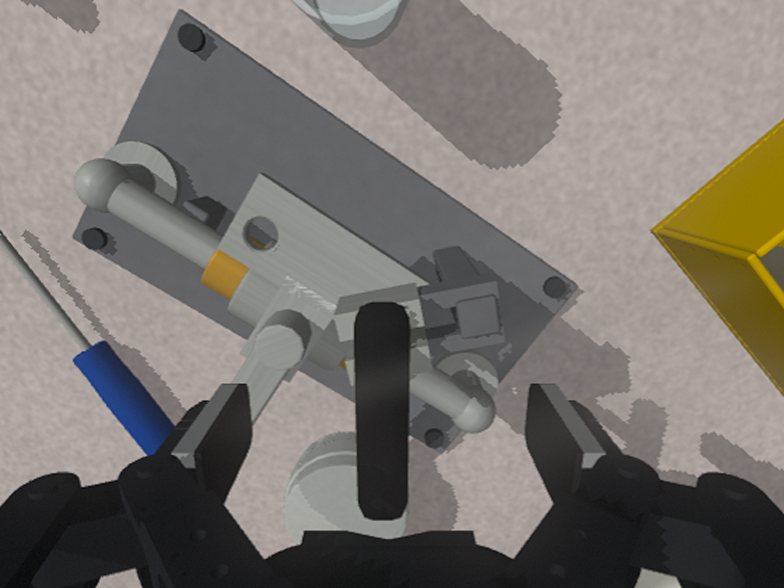

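>>> step_arm --pt "0 0 -0.4 0 0 0" --pt "0 0 -0.7 0 0 0" --pt "0 0 -0.7 0 0 0" --pt "0 0 -0.7 0 0 0" --pt "0 0 0 0 0 -1" --pt "0 0 0 0 0 -1" --pt "0 0 0 0 0 -1" --pt "0 0 0 0 0 -1"

```text
time: 9.42
tcp_pos: [0.6064, -0.1972, 0.249]
orientation: [0.0, 0.857, 0.516, 0.0]
ft_force: [0.5, -0.4, 0.1]
finger_gap: 1.002
```

>>> step_arm --pt "0 0 0 0 0 -1" --pt "0 0 0 0 0 -1" --pt "0 0 0 0 0 -1" --pt "0 0 0 0 0 -1" --pt "0 0 0 0 0 -1" --pt "0 0 0 0 0 -1" --pt "0 0 0 0 0 -1" --pt "0 0 0 0 0 -1"

```text
time: 10.08
tcp_pos: [0.6064, -0.1973, 0.2489]
orientation: [0.0, 0.681, 0.732, 0.0]
ft_force: [0.3, 0.3, 0.4]
finger_gap: 1.001
```

>>> step_arm --pt "0 0 0 0 0 -1" --pt "0 0 0 0 0 -1" --pt "0 0 0 0 0 -1" --pt "0 0 0 0 0 -1" --pt "0 0 0 0 0 -1" --pt "0 0 0 0 0 -1" --pt "0 0 0 0 0 -1" --pt "0 0 0 0 0 -1"

```text
time: 10.75
tcp_pos: [0.6064, -0.1973, 0.2489]
orientation: [0.0, 0.453, 0.891, -0.0]
ft_force: [-0.1, -0.3, -0.6]
finger_gap: 0.998
```

>>> step_arm --pt "0 0 0 0 0 -1" --pt "0 0 0 0 0 -1" --pt "0 0 0 0 0 -1" --pt "0 0 0 0 0 -1" --pt "0 0 0 0 0 -1" --pt "0 0 0 0 0 -1" --pt "0 0 0 0 0 -1" --pt "0 0 0 0 0 -1"

```text
time: 11.42
tcp_pos: [0.6063, -0.1973, 0.2488]
orientation: [0.0, 0.19, 0.982, -0.0]
ft_force: [-1.0, -0.6, 0.3]
finger_gap: 0.999
```

>>> step_arm --pt "0 0 0 0 0 -1" --pt "0 0 0 0 0 -1" --pt "0 0 0 0 0 -1" --pt "0 0 0 0 0 -1" --pt "0 0 0 0 0 -1" --pt "0 0 0 0 0 -1" --pt "0 0 0 0 0 -1" --pt "0 0 0 0 0 -1"

```text
time: 12.08
tcp_pos: [0.6063, -0.1974, 0.2488]
orientation: [0.0, -0.088, 0.996, -0.0]
ft_force: [0.5, -0.5, -0.4]
finger_gap: 0.997
```

Run:
```python
from h import *
st();crop(robot.snapshot("side"),240,80,370,200,5,"pics/s5.png")
```

```text
t 12.08 tcp [ 0.6063 -0.1974  0.2488] xt [-9.844e-01 -1.757e-01 -2.000e-04] yt [-1.757e-01  9.844e-01 -6.000e-04] zt [ 3.e-04 -6.e-04 -1.e+00] yang 100.12 gap 0.997
F [ 0.45 -0.47 -0.43] T [ 0.004 -0.002 -0.004] q [ 0.778  0.449 -0.76   1.638  0.329  1.187  1.69 ]
```

View pics/s5.png

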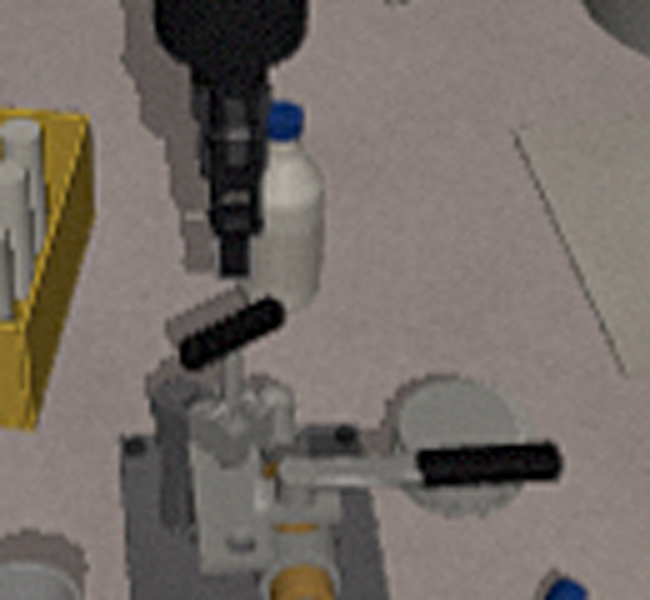

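>>> step_arm --pt "0.8 0.16 0 0 0 0" --pt "0.8 0.16 0 0 0 0" --pt "0.8 0.16 0 0 0 0" --pt "0.8 0.16 0 0 0 0" --pt "0.9 0.16 0 0 0 0" --pt "0.8 0.16 0 0 0 0" --pt "0 0 0 0 0 -0.45" --pt "0 0 0 0 0 0"

```text
time: 12.8
tcp_pos: [0.4557, -0.1948, 0.2489]
orientation: [0.0, -0.101, 0.995, -0.001]
ft_force: [1.2, -0.6, 0.3]
finger_gap: 1.0
```

Run:
```python
from h import *
st();d=robot.snapshot("wrist");crop(d,0,0,560,420,1.4,"pics/w6.png")
```

```text
t 12.8 tcp [ 0.4557 -0.1948  0.2489] xt [-0.9794 -0.2019  0.    ] yt [-0.2019  0.9794 -0.0022] zt [ 4.0e-04 -2.1e-03 -1.0e+00] yang 101.65 gap 1.0
F [ 1.22 -0.63  0.31] T [-0.045  0.018 -0.045] q [ 1.013  0.192 -0.82   1.941  0.162  1.074  1.899]
```

View pics/w6.png

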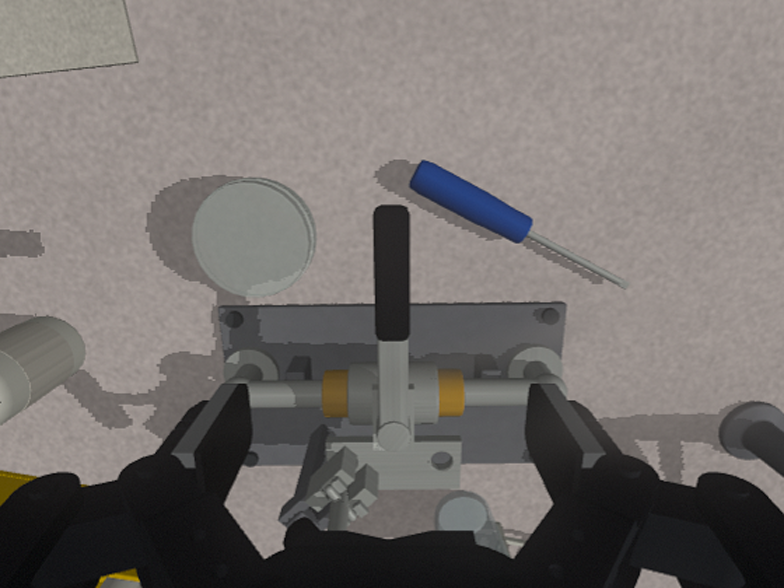

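>>> step_arm --pt "0 0.08 0.7 0 0 0" --pt "0 0 0.7 0 0 0" --pt "0 0 0.7 0 0 0" --pt "0 0 0.7 0 0 0" --pt "0 0 0.7 0 0 0" --pt "0 0 0.7 0 0 0" --pt "0 0 0.6 0 0 0" --pt "0 0 0.4 0 0 0"

```text
time: 13.52
tcp_pos: [0.4564, -0.1913, 0.0902]
orientation: [-0.0, -0.102, 0.995, 0.001]
ft_force: [-0.5, 0.1, -0.7]
finger_gap: 1.0
```

Run:
```python
from h import *
st();d=robot.snapshot("wrist");crop(d,0,0,560,420,1.4,"pics/w7.png")
```

```text
t 13.52 tcp [ 0.4564 -0.1913  0.0902] xt [-9.793e-01 -2.023e-01  6.000e-04] yt [-0.2023  0.9793  0.0014] zt [-9.0e-04  1.3e-03 -1.0e+00] yang 101.67 gap 1.0
F [-0.49  0.12 -0.71] T [0.026 0.014 0.01 ] q [ 0.883  0.413 -0.731  2.091  0.391  0.776  1.683]
```

View pics/w7.png

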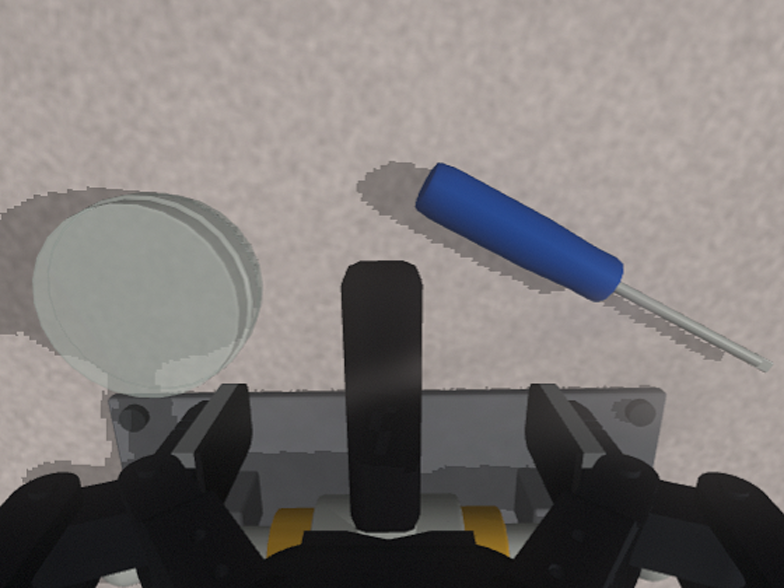

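>>> step_arm --pt "0 0 0 0 0 0" --pt "0 0 0 0 0 0" --pt "0 0 0 0 0 0" --pt "0 0 0 0 0 0" --pt "0 0 0 0 0 0" --pt "0 0 0 0 0 0" --hand 1 --grip_force 25

```text
time: 14.07
tcp_pos: [0.4563, -0.1921, 0.0925]
orientation: [0.0, -0.102, 0.995, -0.0]
ft_force: [-2.2, -0.3, 8.7]
finger_gap: 0.249
```

>>> step_arm --pt "-0.009 0.256 0 0 0 1" --pt "-0.009 0.256 0 0 0 1" --pt "-0.009 0.256 0 0 0 1" --pt "-0.009 0.256 0 0 0 1"

```text
time: 14.4
tcp_pos: [0.4543, -0.1616, 0.0926]
orientation: [0.001, 0.039, 0.999, -0.001]
ft_force: [0.3, -2.4, 5.7]
finger_gap: 0.251
```

Run:
```python
from h import *
st()
```

```text
t 14.4 tcp [ 0.4543 -0.1616  0.0926] xt [-0.9969  0.0784 -0.0011] yt [ 0.0785  0.9969 -0.001 ] zt [ 0.001  -0.0011 -1.    ] yang 85.5 gap 0.251
F [ 0.33 -2.43  5.67] T [-0.675  0.076  0.023] q [ 0.791  0.375 -0.683  2.12   0.346  0.754  1.379]
```

Moving freely; continue.

>>> step_arm --pt "-0.009 0.256 0 0 0 1" --pt "-0.009 0.256 0 0 0 1" --pt "-0.009 0.256 0 0 0 1" --pt "-0.009 0.256 0 0 0 1" --pt "-0.009 0.256 0 0 0 1" --pt "-0.009 0.256 0 0 0 1" --pt "-0.009 0.256 0 0 0 1" --pt "-0.009 0.256 0 0 0 1"

```text
time: 15.07
tcp_pos: [0.4753, -0.1051, 0.0925]
orientation: [0.0, 0.314, 0.95, -0.001]
ft_force: [-0.7, -7.4, 7.3]
finger_gap: 0.251
```

>>> step_arm --pt "-0.009 0.256 0 0 0 1" --pt "-0.009 0.256 0 0 0 1" --pt "-0.009 0.256 0 0 0 1" --pt "-0.009 0.256 0 0 0 1" --pt "-0.009 0.256 0 0 0 1" --pt "-0.009 0.256 0 0 0 1"

```text
time: 15.57
tcp_pos: [0.5093, -0.0751, 0.0925]
orientation: [0.0, 0.504, 0.864, -0.001]
ft_force: [-3.5, -10.4, 9.3]
finger_gap: 0.251
```

Run:
```python
from h import *
st()
```

```text
t 15.57 tcp [ 0.5093 -0.0751  0.0925] xt [-0.4914  0.8709 -0.0015] yt [ 8.709e-01  4.914e-01 -8.000e-04] zt [ 0.     -0.0017 -1.    ] yang 29.43 gap 0.251
F [ -3.53 -10.39   9.28] T [-2.064  0.717 -0.444] q [ 0.425  0.385 -0.482  2.059  0.259  0.755  0.296]
```

>>> step_arm --pt "-0.03 0.256 0 0 0 1" --pt "-0.03 0.256 0 0 0 1" --pt "-0.03 0.256 0 0 0 1" --pt "-0.02 0.256 0 0 0 1" --pt "-0.01 0.12 0 0 0 0.4" --pt "0 0 0 0 0 0"

```text
time: 16.07
tcp_pos: [0.5394, -0.0639, 0.0921]
orientation: [-0.002, 0.629, 0.777, -0.002]
ft_force: [-24.6, 0.4, 28.3]
finger_gap: 0.25
```

Run:
```python
from h import *
st();crop(robot.snapshot("top"),260,180,400,285,5.7,"pics/t8.png")
```

```text
t 16.07 tcp [ 0.5394 -0.0639  0.0921] xt [-2.082e-01  9.781e-01  3.000e-04] yt [ 0.9781  0.2082 -0.0064] zt [-0.0063 -0.0011 -1.    ] yang 12.01 gap 0.25
F [-24.56   0.37  28.32] T [0.151 5.243 0.061] q [ 3.330e-01  4.170e-01 -4.080e-01  1.996e+00  2.320e-01  7.790e-01
 -1.000e-03]
```

View pics/t8.png

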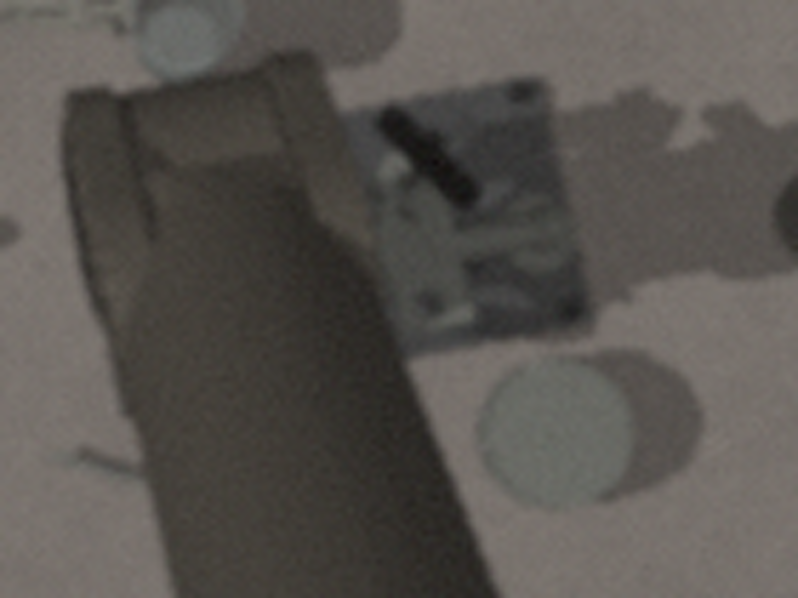

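>>> step_arm --pt "0 0 -0.03 0 0 0" --pt "0 -0.05 -0.03 0 0 0" --pt "0 0 0 0 0 0"

```text
time: 16.37
tcp_pos: [0.5391, -0.064, 0.0929]
orientation: [-0.001, 0.628, 0.778, -0.001]
ft_force: [-4.4, 3.5, -11.4]
finger_gap: 0.252
```

>>> step_arm --pt "0 0 0 0 0 0" --pt "0 0 0 0 0 0" --pt "0 0 0 0 0 0" --pt "0 0 0 0 0 0" --pt "0 0 0 0 0 0" --pt "0 0 0 0 0 0" --hand -1

```text
time: 16.87
tcp_pos: [0.541, -0.0643, 0.0938]
orientation: [0.0, 0.628, 0.778, 0.0]
ft_force: [-1.5, -0.4, 0.2]
finger_gap: 1.0
```

Run:
```python
from h import *
st();d=robot.snapshot("wrist");crop(d,0,0,560,420,1.4,"pics/w8.png")
```

```text
t 16.87 tcp [ 0.541  -0.0643  0.0938] xt [-2.101e-01  9.777e-01 -1.000e-04] yt [9.777e-01 2.101e-01 5.000e-04] zt [ 5.e-04  0.e+00 -1.e+00] yang 12.13 gap 1.0
F [-1.49 -0.41  0.2 ] T [0.036 0.009 0.044] q [ 0.337  0.414 -0.41   1.997  0.231  0.775  0.003]
```

View pics/w8.png

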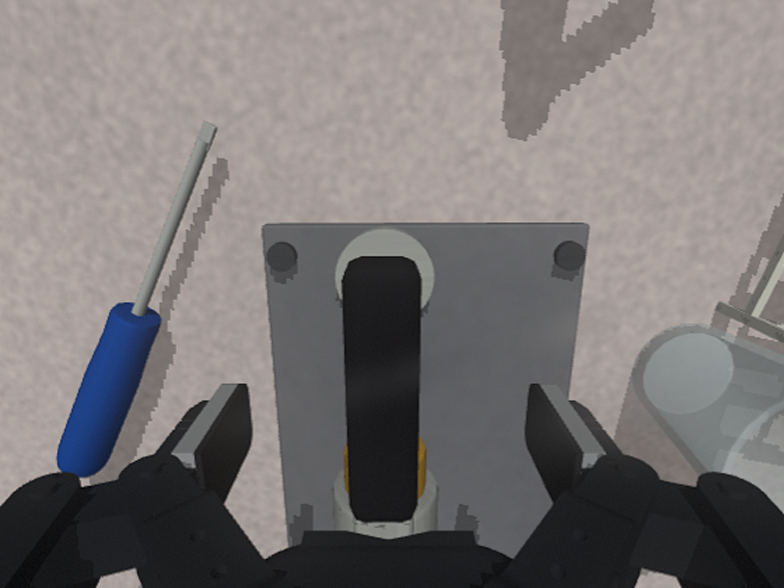

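>>> step_arm --pt "0 0 -0.5 0 0 0" --pt "0 0 -0.8 0 0 0" --pt "0 0 -0.8 0 0 0" --pt "0 0 -0.8 0 0 0" --pt "0 0 -0.8 0 0 0" --pt "0 0 -0.8 0 0 0" --pt "0 0 -0.8 0 0 0" --pt "0 0 0 0 0 0"

```text
time: 17.58
tcp_pos: [0.5426, -0.0642, 0.2572]
orientation: [0.003, 0.628, 0.778, 0.002]
ft_force: [1.2, 0.1, 0.8]
finger_gap: 1.0
```

>>> step_arm --pt "-0.8 0.2 0 0 0 0" --pt "-0.8 0.2 0 0 0 0" --pt "-0.8 0.2 0 0 0 0" --pt "-0.8 0.2 0 0 0 0" --pt "-0.8 0.2 0 0 0 0" --pt "-0.77 0.19 0 0 0 0" --pt "0 0 0 0 0 1" --pt "0 0 0 0 0 1"

```text
time: 18.25
tcp_pos: [0.6057, -0.1983, 0.2517]
orientation: [-0.0, 0.683, 0.73, -0.0]
ft_force: [-0.3, 0.7, 0.5]
finger_gap: 1.004
```

>>> step_arm --pt "0 0 0 0 0 1" --pt "0 0 0 0 0 1" --pt "0 0 0 0 0 1" --pt "0 0 0 0 0 1" --pt "0 0 0 0 0 1" --pt "0 0 0 0 0 1"

```text
time: 18.75
tcp_pos: [0.6056, -0.1967, 0.2522]
orientation: [-0.0, 0.819, 0.573, -0.0]
ft_force: [-0.0, -0.5, -0.2]
finger_gap: 0.998
```

>>> step_arm --pt "0 0 0 0 0 1" --pt "0 0 0 0 0 1" --pt "0 0 0 0 0 1" --pt "0 0 0 0 0 1" --pt "0 0 0 0 0 1" --pt "0 0 0 0 0 1" --pt "0 0 0 0 0 0"

```text
time: 19.33
tcp_pos: [0.6056, -0.1966, 0.2523]
orientation: [-0.0, 0.921, 0.39, -0.0]
ft_force: [-0.8, 0.0, 0.1]
finger_gap: 0.999
```

Run:
```python
from h import *
st();d=robot.snapshot("wrist");crop(d,0,0,560,420,1.4,"pics/w9.png")
```

```text
t 19.33 tcp [ 0.6056 -0.1966  0.2523] xt [ 6.955e-01  7.185e-01 -2.000e-04] yt [ 7.185e-01 -6.955e-01 -2.000e-04] zt [-3.e-04  0.e+00 -1.e+00] yang -44.07 gap 0.999
F [-0.8   0.03  0.13] T [ 0.029 -0.015  0.031] q [ 0.366  0.356 -0.198  1.661  0.076  1.133 -0.621]
```

View pics/w9.png

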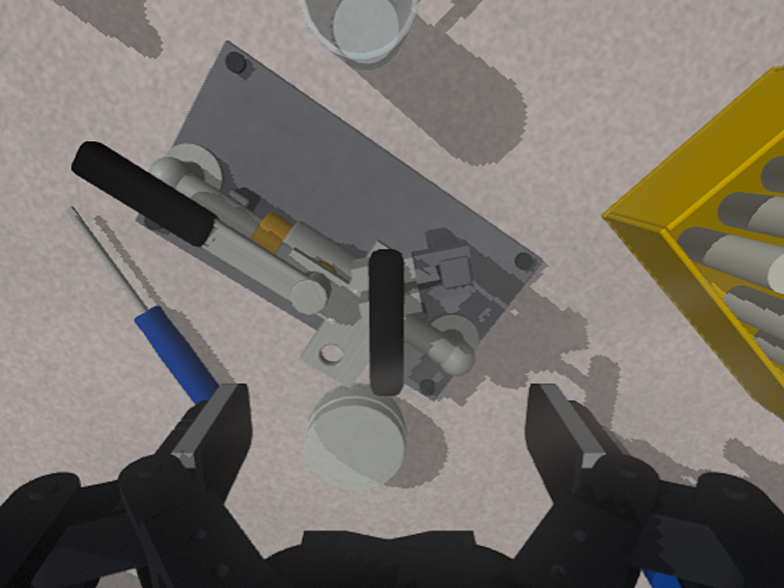

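>>> step_arm --pt "0 0 0.5 0 0 0" --pt "0 0 0.5 0 0 0" --pt "0 0 0.5 0 0 0" --pt "0 0 0.5 0 0 0" --pt "0 0 0.4 0 0 0" --pt "0 0 0.25 0 0 0" --pt "0 0 0 0 0 0"

```text
time: 19.97
tcp_pos: [0.605, -0.1965, 0.1714]
orientation: [-0.001, 0.92, 0.392, -0.001]
ft_force: [0.4, 0.5, -0.0]
finger_gap: 0.998
```

>>> step_arm --pt "0 0 0 0 0 0" --pt "0 0 0 0 0 0" --pt "0 0 0 0 0 0" --pt "0 0 0 0 0 0" --pt "0 0 0 0 0 0" --pt "0 0 0 0 0 0" --hand 1 --grip_force 60

```text
time: 20.47
tcp_pos: [0.6055, -0.1963, 0.1736]
orientation: [-0.0, 0.92, 0.392, -0.0]
ft_force: [-10.2, 6.8, 11.8]
finger_gap: 0.171
```

>>> step_arm --pt "0 0 -0.1 0 0 0" --pt "0 0 -0.1 0 0 0" --pt "0 0 -0.1 0 0 0" --pt "0 0 0 0 0 0"

```text
time: 20.8
tcp_pos: [0.6052, -0.1962, 0.1821]
orientation: [-0.001, 0.92, 0.392, -0.0]
ft_force: [-2.9, 4.0, -9.3]
finger_gap: 0.168
```

Run:
```python
from h import *
st()
```

```text
t 20.8 tcp [ 0.6052 -0.1962  0.1821] xt [ 6.928e-01  7.212e-01 -3.000e-04] yt [ 0.7212 -0.6928 -0.0013] zt [-1.2e-03  7.0e-04 -1.0e+00] yang -43.85 gap 0.168
F [-2.89  4.03 -9.32] T [0.743 0.536 0.006] q [ 0.363  0.418 -0.197  1.732  0.094  1.002 -0.633]
```

>>> step_arm --pt "0 0 -0.03 0 0 1" --pt "0 0 0 0 0 1" --pt "0 0 0 0 0 1" --pt "0 0 0 0 0 1" --pt "0 0 0 0 0 1" --pt "0 0 0 0 0 1" --pt "0 0 0 0 0 1" --pt "0 0 0 0 0 1"

```text
time: 21.47
tcp_pos: [0.6054, -0.1966, 0.1826]
orientation: [-0.0, 0.993, 0.121, -0.0]
ft_force: [-0.8, 2.6, -10.0]
finger_gap: 0.169
```

>>> step_arm --pt "0 0 0 0 0 1" --pt "0 0 0 0 0 1" --pt "0 0 0 0 0 1" --pt "0 0 0 0 0 1" --pt "0 0 0 0 0 1" --pt "0 0 0 0 0 1" --pt "0 0 0 0 0 1" --pt "0 0 0 0 0 0"

```text
time: 22.13
tcp_pos: [0.6053, -0.197, 0.1827]
orientation: [0.0, 0.992, -0.123, -0.0]
ft_force: [-1.2, -0.8, -9.6]
finger_gap: 0.173
```

>>> step_arm --pt "0 0 0 0 0 1" --pt "0 0 0 0 0 1" --pt "0 0 0 0 0 1" --pt "0 0 0 0 0 1" --pt "0 0 0 0 0 0.8" --pt "0 0 0 0 0 0"

```text
time: 22.63
tcp_pos: [0.6052, -0.1972, 0.1828]
orientation: [0.0, 0.959, -0.285, -0.0]
ft_force: [-2.2, -2.0, -10.3]
finger_gap: 0.169
```

Run:
```python
from h import *
st()
```

```text
t 22.63 tcp [ 0.6052 -0.1972  0.1828] xt [ 8.376e-01 -5.464e-01 -5.000e-04] yt [-0.5464 -0.8376  0.001 ] zt [-1.e-03 -6.e-04 -1.e+00] yang -123.12 gap 0.169
F [ -2.17  -2.   -10.29] T [-0.707  0.528  0.006] q [ 0.146  0.41   0.088  1.746 -0.041  0.989 -1.899]
```

Now lower ~31 mm, until z ≈ 0.1513.

>>> step_arm --pt "0 0 0.2 0 0 0" --pt "0 0 0.2 0 0 0" --pt "0 0 0.2 0 0 0" --pt "0 0 0.2 0 0 0" --pt "0 0 0.15 0 0 0" --pt "0 0 0.1 0 0 0" --pt "0 0 0 0 0 0"

```text
time: 23.22
tcp_pos: [0.6054, -0.1973, 0.152]
orientation: [0.0, 0.959, -0.284, -0.0]
ft_force: [-7.9, -2.2, 3.2]
finger_gap: 0.172
```

Run:
```python
from h import *
st()
```

```text
t 23.22 tcp [ 0.6054 -0.1973  0.152 ] xt [ 8.389e-01 -5.442e-01 -1.000e-04] yt [-5.442e-01 -8.389e-01  4.000e-04] zt [-3.e-04 -3.e-04 -1.e+00] yang -122.97 gap 0.172
F [-7.93 -2.19  3.2 ] T [-0.629  1.714  0.061] q [ 0.15   0.442  0.084  1.771 -0.044  0.931 -1.894]
```

>>> step_arm --pt "0 0 0 0 0 0" --pt "0 0 0 0 0 0" --pt "0 0 0 0 0 0" --pt "0 0 0 0 0 0" --pt "0 0 0 0 0 0" --pt "0 0 0 0 0 0" --pt "0 0 -0.4 0 0 0" --pt "0 0 -0.7 0 0 0" --hand -1

```text
time: 23.88
tcp_pos: [0.6046, -0.1963, 0.1835]
orientation: [0.0, 0.959, -0.284, -0.002]
ft_force: [0.6, 0.0, 0.8]
finger_gap: 1.001
```

>>> step_arm --pt "0 0 -0.8 0 0 0" --pt "0 0 -0.8 0 0 0" --pt "0 0 -0.8 0 0 0" --pt "0 0 -0.8 0 0 0" --pt "0 0 0 0 0 0"

```text
time: 24.3
tcp_pos: [0.6074, -0.1973, 0.2866]
orientation: [-0.0, 0.959, -0.285, 0.004]
ft_force: [-0.3, -1.2, 1.3]
finger_gap: 0.997
```

Run:
```python
from h import *
st();d=robot.snapshot("wrist");crop(d,0,0,560,420,1.4,"pics/w10.png")
crop(robot.snapshot("side"),240,130,370,250,5,"pics/s10.png")
for u,v in((372,233),):pass
```

```text
t 24.3 tcp [ 0.6074 -0.1973  0.2866] xt [ 0.8379 -0.5457  0.0067] yt [-0.5457 -0.838  -0.0027] zt [ 0.007  -0.0014 -1.    ] yang -123.08 gap 0.997
F [-0.26 -1.22  1.33] T [-0.054  0.005 -0.004] q [ 0.137  0.321  0.098  1.636 -0.034  1.179 -1.905]
```

View pics/w10.png

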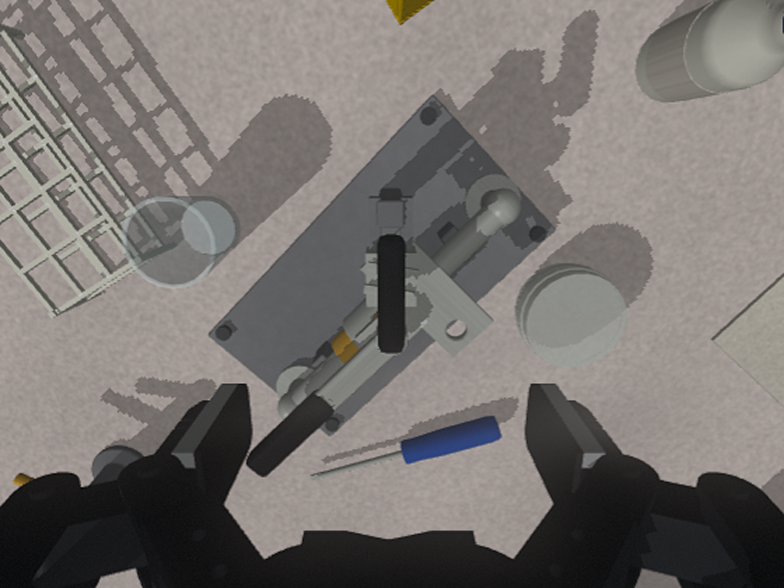

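View pics/s10.png

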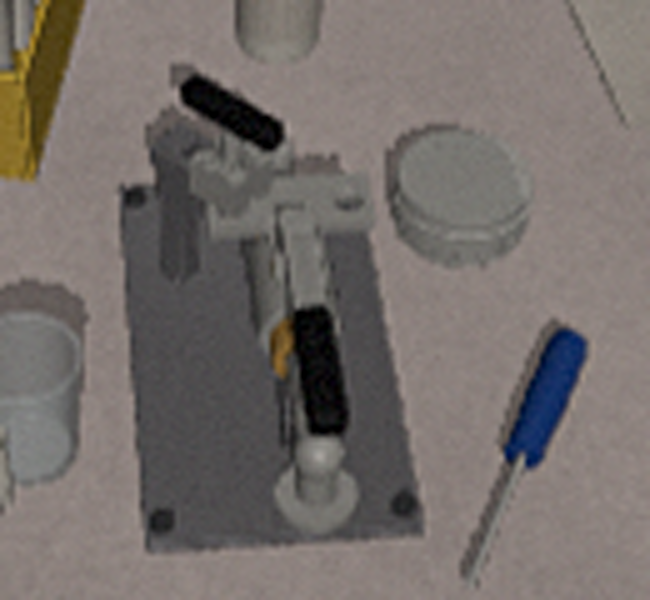

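Run:
```python
from h import *
print(robot.close_job())
```

```text
the job is handed in; nothing more can be done
None
```

The valve is open and locked, and I handed the job in at about 24 s of the 64 s allowed. `close_job` reports no verdict, so what follows comes from my own readings and pictures.

- **Pin parked:** I lifted the pin about 30 mm, turned it about 79° (1.39 rad) and set it in the rest notch. I then let go, with the wrist force back near zero.
- **Lever opened:** I swung the lever clockwise to the hard stop and felt about 25 N against it. The gripper was at 12.0°, against about 11.9° for the valve station's line. The pin was still up.
- **Pin locked:** I lifted the pin again, turned it back and lowered it until it bottomed at 0.152 m, against 0.151 m at the first grip. I then let go and moved clear.

The last side picture shows the T-handle at the same pixels as at the start, so the pin is fully down. The lever lies along the pipe. The screwdriver and dishes are where they were in the side view. The beaker, bottle and rack look undisturbed in the last wrist picture; I did not check the jar or measure the gas tap at the end, but the arm never worked near them.

There was one disagreement. The first fit from the top and side cameras put the pin about 4 mm off from the wrist camera. I used the wrist camera's position, and the grasps came out centred.

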